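Qualify the optical probe on its reference ball, then show the ball to the camera

TASK

Slide the black tray along its guide until the white ball that rides loose in the tray's seat stands right under the tip of the fixed pen-shaped probe, and keep it still there for two seconds while the probe reads it. Then draw the tray back along the guide clear of the probe, lift it by its upright tab, and finish while still holding it up, level and still, in front of the inspection camera for its picture, with the ball on the lens axis 80 mm in front of the lens. The ball must stay in its seat all the time; do not touch the probe stand or the camera, and leave the lens tube, post holder, bottle and slide pack where they stand.

Things in the scene. Friction and masses are not known exactly. Their poses are not given: they have to be found in the camera images.
- tray: Loose black plastic tray, about 130 g, a plate 150 x 40 x 10 mm lying flat in the channel of the guide. Origin: centre of the underside; x along its length, z up. An upright grip tab 12 mm thick (across y), 36 mm long (along x) stands on the plate at x = -52.5 mm and rises from the plate's top (z = 10 mm) to z = 65 mm; pinch it across its 12 mm. At x = +52.5 mm a plain round hole of 12 mm diameter is the ball's seat.
- tray_tab (a point): Middle of the top face of the tray's grip tab (tray frame x = -52.5, y = 0, z = 65 mm); axes as the tray's.
- tray_seat (a point): Where the ball's centre lies when it rests in the seat of the tray (tray frame x = +52.5, y = 0, z = 18 mm); axes as the tray's.
- ball_center (a point): Centre of the loose matt white ceramic ball, 20 mm diameter, 25 g. It only rests on the edge of the 12 mm hole, sunk 2 mm, and rolls out if the tray tips by about 35 degrees or is jolted. Its axes turn with the ball and mean nothing.
- guide: Fixed aluminium guide, 300 x 70 mm. Origin: centre of its underside on the bench; x along the channel. The channel floor is 8 mm above the bench, 43 mm wide, between two rails that rise 8 mm above the floor; closed by an end stop at x = +142 mm (beyond the probe), open at x = -150 mm. The tray lies in it with its x along the guide's x, the tab at the -x end, and can be slid by hand or lifted straight up out of it wherever nothing is above it.
- probe_stand: Fixed stand standing beyond the stop end of the guide, its axes parallel to the guide's. Origin: centre of the underside of its 70 x 60 x 24 mm base. A 16 mm post, 160 mm high, stands at the origin; at 125 mm height a 12 mm thick arm runs from it along its -x, over the channel's middle line, to the probe at x = -125 mm: an upright steel pen of 14 mm diameter, tapering at the bottom to its tip, and 176 mm high at the top. How far along the guide it stands differs each time.
- probe_tip (a point): The lower end of the probe's tip, 44 mm above the bench, 8 mm above the top of the ball when the tray lies in the guide; axes as the stand's and the guide's (x along the channel, towards the post).
- camera: Fixed inspection camera on a post: base 80 x 60 mm, grey body 56 x 40 x 40 mm and black lens barrel about 35 mm in diameter, whose axis is level, 150 mm above the bench. Origin: on the bench below the lens axis; the lens looks along the camera's -x and its front face is at x = -60 mm; the body reaches back to x = +50 mm. Top at 173 mm.
- camera_focus (a point): The point on the lens axis 80 mm in front of the lens's front face, 150 mm above the bench, where the ball's centre is to be held; axes as the camera's (the lens lies towards +x).
- lens_tube: Bystander: loose black lens tube, 31 mm in diameter and 29 mm high, standing behind the guide. Origin: centre of the underside.
- post_holder: Bystander: loose black post holder with a small brass-coloured thumbscrew, 35 x 44 x 50 mm, standing behind the guide. Origin: centre of the underside.
- amber_bottle: Bystander: loose amber bottle with a black cap, 48 x 45 x 96 mm, at the back left of the bench. Origin: centre of the underside.
- slide_pack: Bystander: loose flat white pack of slides, 93 x 71 x 12 mm, at the front left of the bench. Origin: centre of the underside.

How it is judged:
By the outcome, as a careful person would: the job done as asked, in the order asked, and still so for the second after the job is handed in, while the arm keeps its last pose, push and grip.
It also fails if it takes over 59 s, if anything falls off the work surface, if the arm or the gripper's body presses on something with over 40 N, if the wrist force passes 120 N, or if a joint passes its speed limit or range.

ROBOT

A 7-joint arm with a two-finger parallel gripper is mounted at the origin on a cart in front of the work surface, level with it; the furniture and walls round the work are solid. World frame = base frame: x ahead of the robot, y to its left, z up, the work surface at z = 0. Lengths are in m, angles in rad, forces in N, time in s.
With the tool pointing down it reaches from about 0.4 to 0.925 m from the base axis. Payload 5.6 kg.
Tool frame: the origin (TCP) lies on the centre line of the jaws, within the pads' length; the fingertips stand 25 mm ahead of it and the grasp point (between the pads) lies 6 mm ahead of it (robot.tips_ahead is the distance from the TCP to the fingertips, in m); z points along the fingers, y is the line along which they close (so a half turn about z gives the same grasp; the last joint's range is limited). The gripper opens to 85 mm and grips with 20 to 120 N. Pads are 22 mm wide; open, the fingers measure 114 mm over their backs; the gripper's body (76 mm by 85 mm) begins 54 mm behind the grasp point. The pads swing forward as they close: fully open they stand 13 mm farther back than shut.
Start: joints at [-1.193, 0.468, -0.012, 1.603, 0.006, 1.071, -0.056], TCP at [0.266, 0.593, 0.256] pointing down, gripper open.
Joint ranges: [-2.53, 2.53], [-0.31, 2.02], [-1.57, 1.55], [0.28, 2.44], [-1.29, 4.43], [0.15, 1.84], [-2.92, 2.92]. Speed limits (rad/s): [2.57, 2.57, 3.14, 3.14, 3.14, 3.14, 3.14].

INTERFACE

Orientations are given as a unit quaternion [x, y, z, w].
In Python, from rig import robot gives the robot as it stands. The module is installed in compiled form; this text tells all that it offers.
- The arm moves only by the shell command python3 -m creep 'ROWS' [FORCE]. ROWS is JSON, a list that holds one entry, the list of rows, each a list of 5 numbers: the opening, from -1 (shut) to 1 (fully open), so that 0 is half open, then the shift along the tool's x, y, z as a fraction of full scale, then the turn about the tool's z as a fraction of full scale. In form: [[[grip, x, y, z, yaw], ...]]. A call has 1 to 8 rows; each row is the pose to reach, as a shift and turn from the pose commanded when the call began, along the tool's axes at that moment; what a row does not reach only later rows make up. Full scale, the value 1, is 0.15 m for a shift and 90 degrees for a turn. A row lasts 1/12 s, in which the tool goes at most 41.7 mm and 7.16 degrees, less where a joint would pass 70% of its speed; a pose out of reach is approached as far as the arm can. A call with a number of a shift or a turn outside -1 to 1 is refused whole. A call with a gripper value outside its range is refused whole. The fingers move at their own pace and stop on an object; FORCE is the grip in N (left out, the last holds). Time passes only in rows, so rows that repeat a pose let the fingers close. It gives the time, the measured TCP pose, the force, the opening and the grip force at its end, in the units of the state.
- robot.observe(): the state, without advancing time (a new reading comes with each control period).
- robot.get_image(name): name is "scene" or "top"; returns a dict with "image" (480x640x3 uint8, blue, green, red), "z_map" (480x640 float32, m along the optical axis (not along the pixel's ray), 0 where there is no reading), "camera_matrix" (3x3 intrinsics, pixels), "dist" ([k1, k2, p1, p2, k3] as OpenCV has them; the pictures are not rectified), "R" (3x3) and "t" (3): a world point X has camera coordinates R X + t. Camera axes: x right, y down, z forward; pixel columns grow to the right and rows downward; lengths in m; the calibration is good to about 2 mm. A picture is of the moment at which its call begins.
- robot.finish_job(): hands the job in; it is judged then, once.
Trained networks look in the newest picture that a camera, given by its name, has taken for a name from the list of things; names that differ only in an ending like _2 or _b are one class to them, and where a whole thing is asked for, a point or a joint stands for the part that bears it (a point fixed in the world has none). Each returns a list of dicts, best first, with "p" (0 to 1); they miss things now and then, are a little off and sometimes report something else, mostly with a low value. They report only what shows in the picture. A call takes as long as a camera call.
- robot.spot_in(camera, target): "rect" ([left, top, right, bottom] in pixels, round what is visible of it).
The state is a dict: "t": time; "joints": joint angles; "joint_vel": joint speeds; "joint_torque": joint torques, N m; "ee_pos": TCP position; "orientation": TCP orientation; "ft_force": force on the tool from outside, world axes, zero at the start; "torque": the same for the moment, N m; "opening": finger opening in m; "grasp_force": force on a finger pad.
Only numpy, scipy, OpenCV 4.12 (cv2) and the standard library are available. Lean on these libraries where they do the work, as an engineer would, in place of code of your own. Each camera call takes 0.05 s, during which the arm holds its last target. There are 200 camera calls.

## Working session

There is one attempt and no reset: what is moved stays moved. The work goes in short steps, Python scripts to look and compute and a shell command to move; the robot and the scene stay as the last step left them, time stands still between calls to the robot, and variables do not carry over. Pictures are saved under pics/ and viewed, at most 10 in all, crops included, and the job is handed in when it is done.

```bash
mkdir -p pics; cat > h.py <<'E'
import numpy as np, cv2
from rig import robot
def get(n):
    d=robot.get_image(n); return d
def world(d,u,v,z=None,depth=None):
    K=np.array(d["camera_matrix"]);R=np.array(d["R"]);t=np.array(d["t"])
    x,y=cv2.undistortPoints(np.array([[[u,v]]],float),K,np.array(d["dist"]))[0,0]
    r=R.T@np.array([x,y,1.]);c=-R.T@t
    s=depth if depth is not None else (z-c[2])/r[2]
    return c+s*r
def cloud(d):
    K=np.array(d["camera_matrix"]);R=np.array(d["R"]);t=np.array(d["t"])
    v,u=np.mgrid[0:480,0:640]
    p=cv2.undistortPoints(np.stack([u,v],-1).reshape(-1,1,2).astype(float),K,np.array(d["dist"])).reshape(480,640,2)
    z=d["z_map"][...,None]
    P=np.concatenate([p*z,z],-1)
    W=(P-t)@R
    W[d["z_map"]==0]=np.nan
    return W
E
python3 - <<'E'
from h import *
s=robot.observe();print(s["ee_pos"],s["orientation"],s["t"],s["opening"])
for n in("scene","top"):
    d=get(n);cv2.imwrite(f"pics/{n}0.png",d["image"])
    R=np.array(d["R"]);print(n,-R.T@np.array(d["t"]),R[2])
    W=cloud(d)
    for k in("tray","tray_tab","ball_center","guide","probe_stand","camera","lens_tube","post_holder","amber_bottle","slide_pack"):
        for r in robot.spot_in(n,k)[:1]:
            q=r["rect"];u,v=(q[0]+q[2])/2,(q[1]+q[3])/2
            print(k,round(r["p"],2),np.round(q),np.round(W[int(v),int(u)],3))
E
```

```text
[0.26536417 0.59279194 0.25534023] [ 2.08886612e-01  9.77939463e-01 -8.81246703e-04 -1.16595057e-04] 0.0 0.08542745372368342
scene [ 0.28342928 -0.57112739  0.73254529] [ 0.29325164  0.65361688 -0.69770226]
tray 0.67 [308. 259. 356. 334.] [ 0.526 -0.063  0.019]
tray_tab 0.62 [310. 260. 358. 336.] [ 0.528 -0.067  0.019]
ball_center 0.55 [338. 311. 348. 325.] [ 0.519 -0.13   0.037]
guide 0.78 [296. 263. 394. 400.] [ 0.514 -0.149  0.02 ]
probe_stand 0.89 [351. 296. 428. 441.] [ 0.55  -0.25   0.017]
camera 0.55 [284. 144. 334. 221.] [0.638 0.308 0.009]
lens_tube 0.54 [394. 276. 408. 298.] [ 0.669 -0.095  0.012]
post_holder 0.75 [365. 244. 383. 270.] [ 0.646 -0.019  0.039]
amber_bottle 0.66 [307. 168. 323. 182.] [0.611 0.205 0.109]
slide_pack 0.87 [218. 199. 256. 224.] [0.43  0.271 0.015]
top [ 0.4138909  -0.02017306  1.40597571] [ 0.09917908  0.01496251 -0.9949571 ]
tray 0.79 [324. 251. 388. 269.] [ 0.515 -0.073  0.017]
tray_tab 0.83 [322. 249. 386. 269.] [ 0.52  -0.071  0.019]
guide 0.68 [311. 245. 446. 273.] [ 0.518 -0.125  0.035]
probe_stand 0.6 [410. 240. 485. 280.] [ 0.521 -0.285  0.01 ]
camera 0.86 [207. 190. 251. 243.] [0.589 0.195 0.162]
lens_tube 0.64 [363. 187. 375. 203.] [ 0.668 -0.103  0.012]
post_holder 0.56 [323. 186. 338. 210.] [ 0.656 -0.012  0.029]
amber_bottle 0.71 [374. 254. 382. 263.] [ 0.519 -0.124  0.04 ]
slide_pack 0.85 [181. 273. 219. 312.] [0.432 0.28  0.015]
```

View pics/scene0.png

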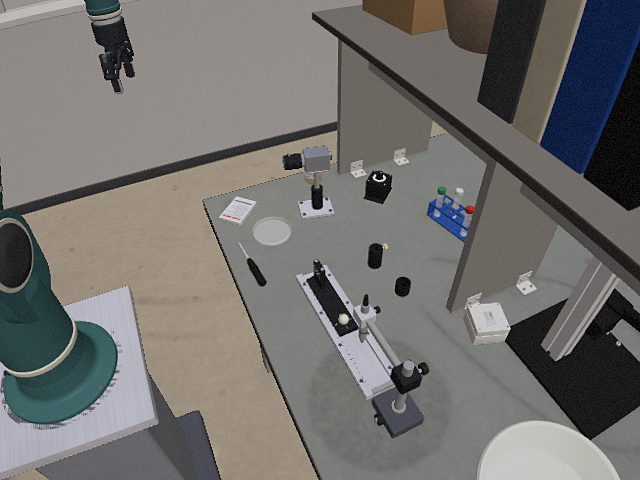

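View pics/top0.png

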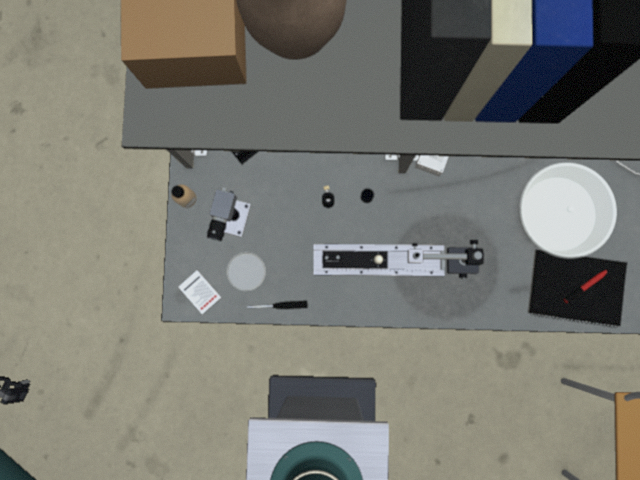

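The scene view shows the tray with its tab at (319,268), the ball at (343,319), the probe at (364,320), and the inspection camera at (310,165) with its lens at (292,161). In the top view the guide runs along columns 313–446 at row 260, with the probe at (415,256) and the lens at (216,230).

```bash
python3 - <<'E'
from h import *
S=get("scene");T=get("top")
WS,WT=cloud(S),cloud(T)
a=cv2.resize(S["image"][130:230,270:350],None,fx=5,fy=5,interpolation=cv2.INTER_CUBIC)
b=cv2.resize(T["image"][180:250,190:260],None,fx=7,fy=7,interpolation=cv2.INTER_CUBIC)[:500,:395]
cv2.imwrite("pics/cam1.png",np.hstack([a,cv2.copyMakeBorder(b,0,500-b.shape[0],0,0,cv2.BORDER_CONSTANT)]))
def fit(W,img,lo,hi,zl,zh,name,bright=None):
    g=img.mean(2)
    m=(W[...,2]>zl)&(W[...,2]<zh)&(W[...,0]>lo[0])&(W[...,0]<hi[0])&(W[...,1]>lo[1])&(W[...,1]<hi[1])
    if bright is not None: m&=(g>bright[0])&(g<bright[1])
    P=W[m][:,:2].astype(np.float32)
    if len(P)<4: print(name,len(P));return
    r=cv2.minAreaRect(P*1000);print(name,len(P),np.round(r[0],1),np.round(r[1],1),round(r[2],2),"mean",np.round(W[m].mean(0)*1000,1),"med",np.round(np.median(W[m],axis=0)*1000,1))
for n,W,d in(("S",WS,S),("T",WT,T)):
    I=d["image"]
    fit(W,I,(.44,-.29),(.6,.1),.004,.03,n+" guide",(130,256))
    fit(W,I,(.44,-.16),(.6,.1),.01,.03,n+" plate",(0,70))
    fit(W,I,(.44,-.1),(.6,.1),.055,.085,n+" tabtop")
    fit(W,I,(.44,-.16),(.6,-.09),.03,.055,n+" ball",(140,256))
    fit(W,I,(.44,-.28),(.6,-.12),.14,.19,n+" probe top")
    fit(W,I,(.45,.1),(.8,.35),.16,.18,n+" cam top")
    fit(W,I,(.45,.1),(.8,.35),.12,.18,n+" cam grey",(75,256))
    fit(W,I,(.45,.1),(.8,.35),.12,.18,n+" lens",(0,70))
    fit(W,I,(.45,.1),(.8,.35),.003,.025,n+" cambase",(150,256))
    fit(W,I,(.44,-.4),(.6,-.2),.018,.03,n+" standbase")
E
```

```text
S guide 3037 [ 520.3 -128.7] [ 71.1 302.7] 1.17 mean [ 518.1 -174.5   12.8] med [ 517.3 -195.8   14.3]
S plate 1104 [517.1 -72.6] [ 65.3 155.6] 1.85 mean [517.9 -81.2  18.3] med [515.8 -80.6  18.2]
S tabtop 146 [517.2 -23. ] [13.5 37. ] 2.83 mean [516.  -26.1  68.6] med [515.3 -26.8  71.3]
S ball 57 [ 519.7 -128.1] [14.9 15. ] 63.37 mean [ 519.5 -129.    33.2] med [ 519.5 -129.1   33.4]
S probe top 121 [ 519.5 -198.7] [10.9 13.6] 39.28 mean [ 519.7 -199.7  157.2] med [ 519.3 -200.   154.5]
S cam top 739 [676.  253.1] [275.4  85.7] 28.72 mean [645.3 238.6 168.7] med [617.2 216.7 169.4]
S cam grey 1304 [675.5 253. ] [276.6  89.5] 27.29 mean [676.  249.2 155. ] med [634.1 220.2 157.9]
S lens 304 [650.4 239.2] [220.7  80.9] 29.27 mean [588.8 227.6 157. ] med [565.  210.5 158.8]
S cambase 1050 [618.9 221.4] [194.9 343.8] 88.08 mean [559.9 216.    9. ] med [521.6 206.    9.7]
S standbase 1380 [ 519.5 -279.7] [155.3  74.6] 88.49 mean [ 518.1 -321.4   23.6] med [ 515.3 -326.6   23.9]
T guide 2387 [ 518.4 -127.2] [ 72.7 301.3] 1.48 mean [ 515.9 -139.5   13.5] med [ 511.5 -157.    14.1]
T plat
[... 176 characters left out ...]
2.5]
T ball 38 [ 517.6 -125.8] [14.4 15.3] 46.13 mean [ 517.5 -125.8   33.7] med [ 517.6 -125.7   33.4]
T probe top 63 [ 517.7 -193.8] [21.3 26.9] 11.88 mean [ 517.3 -193.5  153.2] med [ 517.2 -192.6  152. ]
T cam top 842 [646.8 240.9] [215.9  88.2] 26.86 mean [598.5 215.7 168.3] med [599.1 214.7 168.9]
T cam grey 711 [646.1 241.1] [219.3  89.7] 26.58 mean [609.9 212.1 166.1] med [610.1 209.5 169.3]
T lens 337 [644.8 248.5] [220.9  71.4] 26.39 mean [586.7 234.8 160.6] med [564.7 222.1 163.5]
T cambase 1188 [603.2 222. ] [192.4 315.3] 86.87 mean [533.2 208.8   8.7] med [505.2 197.6   8.4]
T standbase 576 [ 516.  -277.9] [156.9  72.7] 87.9 mean [ 511.7 -300.3   22.8] med [ 505.1 -305.    22.8]
```

View pics/cam1.png

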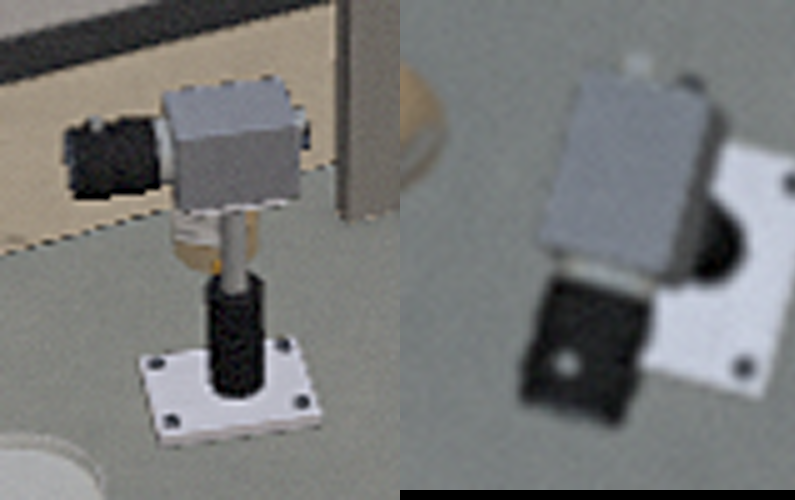

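The crop shows the camera's grey body with the black lens barrel pointing towards the robot and slightly left. In the crop, the front edge of the barrel runs from (522,400) to (625,425), which is top-image pixels (207.4,237) to (222,241). I'll start the transit and refine the camera pose at the same time.

```bash
python3 -m creep '[[[1,-0.2,-0.2,0,0],[1,-0.4,-0.4,0,0],[1,-0.6,-0.6,0,0],[1,-0.8,-0.8,0,0],[1,-1,-1,0,0],[1,-1,-1,0,0]]]'
python3 - <<'E'
from h import *
S=get("scene");T=get("top")
# lens front corners, top view
for u,v in((207.4,237.1),(222.1,240.7)):print("lens front",np.round(world(T,u,v,z=.15)*1e3,1))
def rect(n,W,m):
    P=(W[m][:,:2]*1e3).astype(np.float32);r=cv2.minAreaRect(P)
    print(n,len(P),np.round(r[0],1),np.round(r[1],1),round(r[2],1),"med z",np.round(np.median(W[m][:,2])*1e3,1))
for n,d in(("S",S),("T",T)):
    W=cloud(d);g=d["image"].mean(2);x,y,z=W[...,0],W[...,1],W[...,2]
    reg=(x>.5)&(x<.7)&(y>.14)&(y<.28)
    rect(n+" body",W,reg&(z>.164)&(z<.18)&(g>75))
    rect(n+" lens",W,reg&(z>.125)&(z<.18)&(g<60)&(x<.6))
    rect(n+" base",W,reg&(z>.004)&(z<.02)&(g>150))
    m=reg&(z>.125)&(z<.18)&(x<.6)&(g<60)
    # pca dir of the lens+body points
    b=(z>.125)&(z<.185)&reg;rect(n+" all",W,b)
E
```

```text
t: 1.7
ee_pos: [0.3449, 0.3876, 0.2565]
orientation: [0.214, 0.977, -0.002, 0.001]
ft_force: [0.8, -0.9, 0.3]
opening: 0.0853
grasp_force: 0.0
lens front [545.3 240.8 150. ]
lens front [538.5 209.6 150. ]
S body 356 [592.2 213.1] [ 44.1 101.7] 75.8 med z 170.2
S lens 248 [565.1 213.4] [26.9 45.9] 76.3 med z 158.8
S base 453 [574.8 200.4] [171.  87.] 14.0 med z 10.1
S all 997 [596.5 212. ] [ 44.1 111.5] 75.8 med z 161.3
T body 559 [590.3 214.9] [ 41.6 101.1] 77.3 med z 170.0
T lens 259 [572.4 218.3] [34.3 62.2] 73.5 med z 164.2
T base 535 [570.8 190.9] [153.7  75.4] 10.8 med z 9.6
T all 1011 [593.6 214.2] [ 41.6 110.4] 77.3 med z 167.6
```

```bash
python3 -m creep '[[[1,-0.2,-0.2,0,0],[1,-0.4,-0.4,0,0],[1,-0.6,-0.6,0,0],[1,-0.8,-0.8,0,0],[1,-1,-1,0,0]]]' >/dev/null
python3 -m creep '[[[1,-0.15,-0.15,0,0.07],[1,-0.3,-0.3,0,0.14],[1,-0.45,-0.45,0,0.21],[1,-0.6,-0.6,0,0.28],[1,-0.75,-0.75,0,0.35],[1,-0.9,-0.9,0,0.42],[1,-1,-1,0,0.49],[1,-1,-1,0,0.56]]]'
python3 -m creep '[[[1,0,0,0,0.08],[1,0,0,0,0.15],[1,0,0,0,0.15],[1,0,0,0,0.15]]]'
python3 - <<'E'
from h import *
from scipy.spatial.transform import Rotation as R
s=robot.observe();print(np.round(R.from_quat(s["orientation"]).as_matrix(),4),s["ee_pos"],s["t"])
E
```

```text
t: 2.88
ee_pos: [0.4932, -0.0009, 0.2568]
orientation: [0.609, 0.793, -0.0, 0.002]
ft_force: [-0.7, 0.3, 0.7]
opening: 0.0857
grasp_force: 0.0
t: 3.22
ee_pos: [0.4917, 0.0037, 0.2563]
orientation: [0.693, 0.721, 0.0, 0.0]
ft_force: [1.6, 0.4, -0.6]
opening: 0.0855
grasp_force: 0.0
[[-4.030e-02  9.992e-01  3.000e-04]
 [ 9.992e-01  4.030e-02 -1.000e-04]
 [-1.000e-04  3.000e-04 -1.000e+00]] [0.49165855 0.00374681 0.25628492] 3.2167
```

```bash
python3 -m creep '[[[1,-0.09,0.08,0.2,0.009],[1,-0.18,0.155,0.4,0.009],[1,-0.18,0.155,0.6,0.009],[1,-0.18,0.155,0.7,0.009],[1,-0.18,0.155,0.7,0.009],[1,-0.18,0.155,0.7,0.009]]]'
python3 - <<'E'
from h import *
from scipy.spatial.transform import Rotation as R
s=robot.observe();print(np.round(R.from_quat(s["orientation"]).as_matrix(),4),s["ee_pos"])
S=get("scene");T=get("top")
I=cv2.resize(T["image"][215:295,290:450],None,fx=5,fy=5,interpolation=cv2.INTER_CUBIC)
cv2.imwrite("pics/a.png",I)
E
```

```text
t: 3.72
ee_pos: [0.5152, -0.0234, 0.1509]
orientation: [0.699, 0.715, -0.001, -0.0]
ft_force: [-0.5, 0.1, 0.6]
opening: 0.0855
grasp_force: 0.0
[[-2.330e-02  9.997e-01 -1.500e-03]
 [ 9.997e-01  2.330e-02 -2.000e-04]
 [-2.000e-04 -1.500e-03 -1.000e+00]] [ 0.51522651 -0.02338638  0.15086589]
```

View pics/a.png

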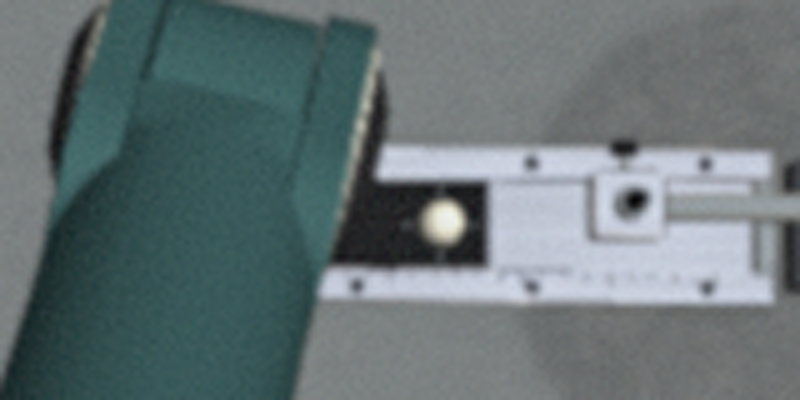

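The crop shows the arm covering the tab, the ball at crop (443,222) and the probe top at (632,203). The approach is clear, so I'll go down and close.

```bash
python3 -m creep '[[[0.2,0,0.005,0.2,0],[-0.2,0,0.005,0.4,0],[-0.2,0,0.005,0.55,0],[-0.2,0,0.005,0.645,0],[-0.2,0,0.005,0.645,0],[-0.2,0,0.005,0.645,0]]]' 20
python3 -m creep '[[[-0.4,0,0,0,0],[-0.5,0,0,0,0],[-0.6,0,0,0,0],[-0.7,0,0,0,0],[-0.8,0,0,0,0],[-0.9,0,0,0,0],[-1,0,0,0,0],[-1,0,0,0,0]]]' 20
python3 - <<'E'
from h import *
S=get("scene")
cv2.imwrite("pics/b.png",cv2.resize(S["image"][240:360,290:430],None,fx=5,fy=5,interpolation=cv2.INTER_CUBIC))
E
```

```text
t: 4.32
ee_pos: [0.5168, -0.0237, 0.0555]
orientation: [0.7, 0.715, 0.001, 0.0]
ft_force: [0.0, 0.1, -0.7]
opening: 0.0339
grasp_force: 0.0
t: 4.98
ee_pos: [0.5168, -0.0238, 0.0555]
orientation: [0.7, 0.714, 0.001, 0.0]
ft_force: [0.3, 0.9, 6.2]
opening: 0.0119
grasp_force: 22.8
```

View pics/b.png

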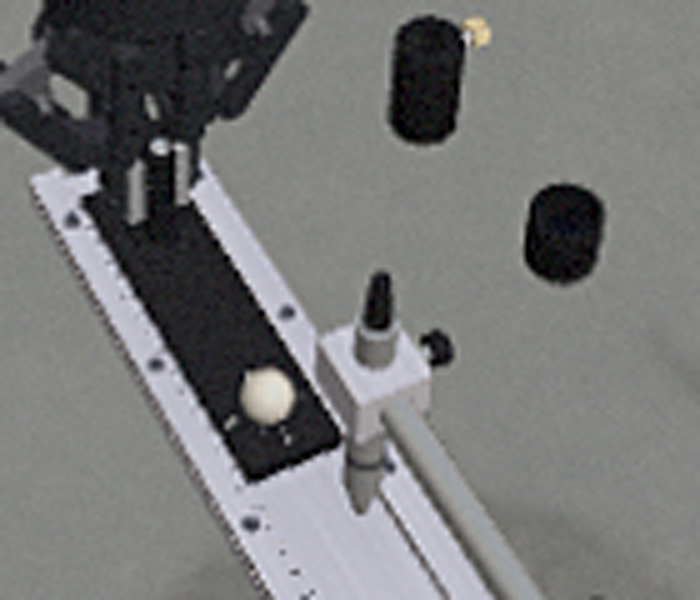

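The crop shows the fingers closed on the tab, the ball centred at crop (267,396) and the probe tip at (361,513), which is image pixel (361.8,342.2).

```bash
python3 - <<'E'
from h import *
S=get("scene");T=get("top")
f=lambda c,o:(c+.5)/5-.5+o
def ballpx(d,box):
    l,t,r,b=box;I=d["image"][t:b,l:r].astype(int);m=(I[...,2]-I[...,0]>12)&(I.mean(2)>100)
    v,u=np.nonzero(m);return u.mean()+l,v.mean()+t,m.sum()
print(ballpx(S,(330,305,358,335)),ballpx(T,(368,248,388,270)))
print("ball S",world(S,f(267,290),f(396,240),z=.026),"tip S",world(S,f(361,290),f(513,240),z=.044))
print("ball T",world(T,f(443,290),f(222,215),z=.026),"probetop T",world(T,f(632,290),f(203,215),z=.176))
# pen body axis from S at clamp-below: width centre at crop (364,455)
E
```

```text
(np.float64(343.1625), np.float64(318.7375), np.int64(80)) (np.float64(378.1666666666667), np.float64(259.125), np.int64(48))
ball S [ 0.52056432 -0.12671669  0.026     ] tip S [ 0.5222718  -0.19706722  0.044     ]
ball T [ 0.51821374 -0.12573131  0.026     ] probetop T [ 0.51661657 -0.1907698   0.176     ]
```

```bash
python3 -m creep '[[[-1,-0.01,0,0,0],[-1,-0.03,0,0,0],[-1,-0.06,0,0,0],[-1,-0.09,0,0,0],[-1,-0.12,0,0,0],[-1,-0.15,0,0,0],[-1,-0.18,0,0,0],[-1,-0.21,0,0,0]]]' 30
python3 -m creep '[[[-1,-0.03,0,0,0],[-1,-0.06,0,0,0],[-1,-0.09,0,0,0],[-1,-0.12,0,0,0],[-1,-0.15,0,0,0],[-1,-0.18,0,0,0],[-1,-0.21,0,0,0],[-1,-0.22,0,0,0]]]'
python3 -m creep '[[[-1,0,0,0,0],[-1,0,0,0,0]]]'
python3 - <<'E'
from h import *
print(robot.observe()["ee_pos"])
S=get("scene");T=get("top")
def ballpx(d,box):
    l,t,r,b=box;I=d["image"][t:b,l:r].astype(int);m=(I[...,2]-I[...,0]>12)&(I.mean(2)>100)
    v,u=np.nonzero(m);return u.mean()+l,v.mean()+t,m.sum()
b=ballpx(S,(340,325,385,370));print(b,world(S,b[0],b[1],z=.026))
cv2.imwrite("pics/c.png",cv2.resize(S["image"][300:375,320:420],None,fx=8,fy=8,interpolation=cv2.INTER_CUBIC))
E
```

```text
t: 5.8
ee_pos: [0.5177, -0.0538, 0.0556]
orientation: [0.699, 0.715, 0.001, -0.0]
ft_force: [-0.6, 4.6, 7.3]
opening: 0.0117
grasp_force: 30.1
t: 6.47
ee_pos: [0.5183, -0.0875, 0.0556]
orientation: [0.7, 0.715, 0.001, 0.0]
ft_force: [0.1, 4.9, 7.3]
opening: 0.0117
grasp_force: 30.1
t: 6.63
ee_pos: [0.5183, -0.0876, 0.0556]
orientation: [0.7, 0.715, 0.001, 0.0]
ft_force: [-0.8, 2.8, 6.3]
opening: 0.0117
grasp_force: 30.0
[ 0.51834211 -0.08762878  0.05555546]
(np.float64(359.82278481012656), np.float64(345.3544303797468), np.int64(79)) [ 0.52220126 -0.19164075  0.026     ]
```

View pics/c.png

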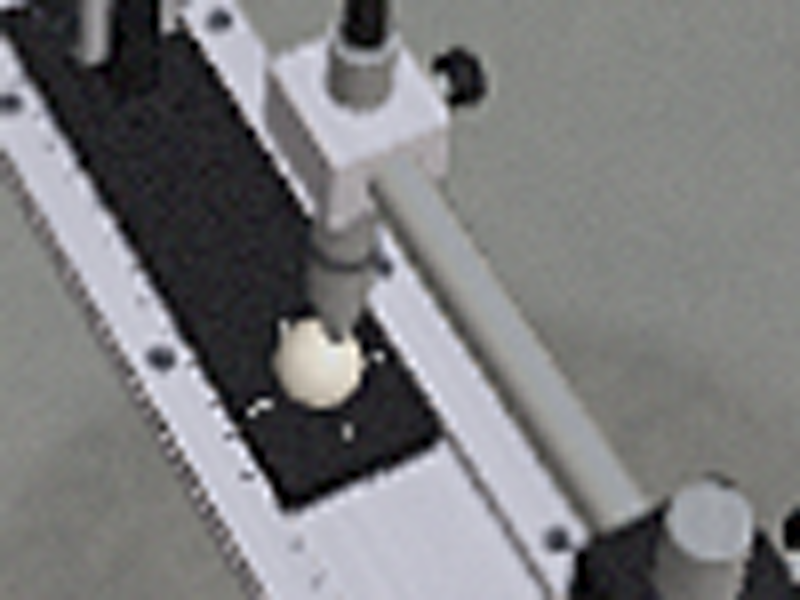

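The crop shows the ball at crop (319,363), sitting in its seat, with the pen tip at (342,341). The ball still needs to go a few mm further.

```bash
python3 - <<'E'
from h import *
S=get("scene")
f=lambda c,o:(c+.5)/8-.5+o
for p in((340,340),(343,343)):print("tip",world(S,f(p[0],320),f(p[1],300),z=.044))
print("ball",world(S,f(319,320),f(363,300),z=.026))
# pen axis: column of pen at clamp-lower ring (344,262), ends; edges median
W=cloud(S)
m=(W[...,2]>.05)&(W[...,2]<.10)&(W[...,1]<-.18)&(W[...,1]>-.215)&(abs(W[...,0]-.52)<.02)
print(m.sum(),np.median(W[m],axis=0))
I=S["image"][300:375,320:420];print(I[38:46,38:48].mean(2).astype(int))
E
```

```text
tip [ 0.52282246 -0.19701365  0.044     ]
tip [ 0.5230582  -0.19797773  0.044     ]
ball [ 0.52198005 -0.19057298  0.026     ]
106 [ 0.51867675 -0.20137987  0.08045031]
[[ 28  62 102 108 117 126 128  84 141 220]
 [ 31  56  89 104 119 124 111  33  71 212]
 [174 191 107  91 117 127  64  22  30 106]
 [197 213 141  72 106 140  18  26  27  30]
 [201 215 221 102  95 189 107  23  30  28]
 [206 213 223 216 219 221 219   7  28  26]
 [208 211 218 223 220 219 221  68  81 175]
 [206 209 214 218 217 215 215 138  28  70]]
```

```bash
python3 -m creep '[[[-1,-0.01,0,0,0],[-1,-0.02,0,0,0],[-1,-0.03,0,0,0],[-1,-0.04,0,0,0],[-1,-0.043,0,0,0],[-1,-0.043,0,0,0],[-1,-0.043,0,0,0]]]'
python3 - <<'E'
from h import *
print(robot.observe()["ee_pos"])
S=get("scene");T=get("top")
cv2.imwrite("pics/d.png",np.hstack([cv2.resize(S["image"][325:365,340:380],None,fx=10,fy=10,interpolation=cv2.INTER_CUBIC),cv2.resize(T["image"][240:280,395:435],None,fx=10,fy=10,interpolation=cv2.INTER_CUBIC)]))
E
```

```text
t: 7.37
ee_pos: [0.5185, -0.0933, 0.0556]
orientation: [0.699, 0.715, 0.001, -0.0]
ft_force: [0.1, 4.3, 8.4]
opening: 0.0116
grasp_force: 30.0
[ 0.51852186 -0.0933151   0.05557574]
```

View pics/d.png

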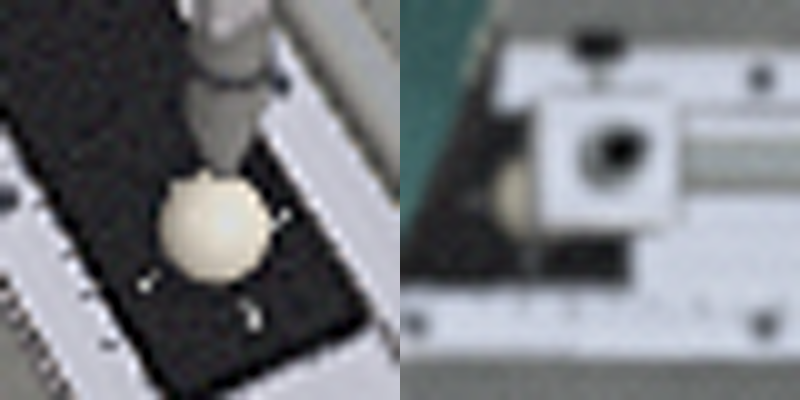

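In the left crop the pen tip at (219,175) stands directly above the ball at (215,227). In the right crop the probe head covers most of the ball. I'll check the remaining offset.

```bash
python3 - <<'E'
from h import *
S=get("scene")
f=lambda c,o:(c+.5)/10-.5+o
for p in((217,174),(220,178)):print("tip",world(S,f(p[0],340),f(p[1],325),z=.044))
print("ball",world(S,f(215,340),f(227,325),z=.026), robot.observe()["ee_pos"],robot.observe()["joint_vel"])
E
```

```text
tip [ 0.5216362  -0.19619893  0.044     ]
tip [ 0.52172928 -0.19715292  0.044     ]
ball [ 0.52235304 -0.19607703  0.026     ] [ 0.51851641 -0.09331351  0.05556414] [-4.61670575e-05  2.60169979e-03 -1.31091364e-04  4.20500143e-04
  1.04186448e-03 -1.51826490e-03 -7.99302563e-04]
```

```bash
python3 -m creep '[[[-1,-0.004,0,0,0],[-1,-0.004,0,0,0],[-1,-0.004,0,0,0],[-1,-0.004,0,0,0],[-1,-0.004,0,0,0],[-1,-0.004,0,0,0],[-1,-0.004,0,0,0],[-1,-0.004,0,0,0]]]'
for i in 1 2 3 4; do python3 -m creep '[[[-1,0,0,0,0],[-1,0,0,0,0],[-1,0,0,0,0],[-1,0,0,0,0],[-1,0,0,0,0],[-1,0,0,0,0],[-1,0,0,0,0],[-1,0,0,0,0]]]' | head -2; done
python3 -m creep '[[[-1,0.01,0,0,0],[-1,0.03,0,0,0],[-1,0.06,0,0,0],[-1,0.09,0,0,0],[-1,0.12,0,0,0],[-1,0.15,0,0,0],[-1,0.18,0,0,0],[-1,0.21,0,0,0]]]' >/dev/null
python3 -m creep '[[[-1,0.03,0,0,0],[-1,0.06,0,0,0],[-1,0.09,0,0,0],[-1,0.12,0,0,0],[-1,0.15,0,0,0],[-1,0.18,0,0,0],[-1,0.21,0,0,0],[-1,0.24,0,0,0]]]'
python3 -m creep '[[[-1,0.02,0,0,0],[-1,0.03,0,0,0],[-1,0.03,0,0,0],[-1,0.03,0,0,0],[-1,0.03,0,0,0],[-1,0.03,0,0,0]]]' 110
```

```text
t: 8.18
ee_pos: [0.5185, -0.0937, 0.0556]
orientation: [0.699, 0.715, 0.001, -0.0]
ft_force: [0.2, 4.9, 8.2]
opening: 0.0119
grasp_force: 30.1
t: 8.85
ee_pos: [0.5185, -0.0937, 0.0556]
t: 9.52
ee_pos: [0.5185, -0.0937, 0.0556]
t: 10.18
ee_pos: [0.5185, -0.0937, 0.0556]
t: 10.85
ee_pos: [0.5185, -0.0937, 0.0556]
t: 12.18
ee_pos: [0.5173, -0.0294, 0.0556]
orientation: [0.7, 0.714, 0.0, 0.002]
ft_force: [1.0, -4.0, 5.8]
opening: 0.0117
grasp_force: 29.9
t: 12.68
ee_pos: [0.5175, -0.0245, 0.0557]
orientation: [0.7, 0.714, 0.001, 0.002]
ft_force: [0.7, -2.0, 7.1]
opening: 0.0107
grasp_force: 107.8
```

```bash
python3 -m creep '[[[-1,0,0,-0.01,0],[-1,0,0,-0.03,0],[-1,0,0,-0.06,0],[-1,0,0,-0.09,0],[-1,0,0,-0.12,0],[-1,0,0,-0.15,0],[-1,0,0,-0.17,0],[-1,0,0,-0.17,0]]]' 110
python3 - <<'E'
from h import *
S=get("scene")
def ballpx(d,box):
    l,t,r,b=box;I=d["image"][t:b,l:r].astype(int);m=(I[...,2]-I[...,0]>12)&(I.mean(2)>100)
    v,u=np.nonzero(m);return u.mean()+l,v.mean()+t,m.sum()
b=ballpx(S,(325,285,362,335));print(b,world(S,b[0],b[1],z=.0515),robot.observe()["ee_pos"])
cv2.imwrite("pics/e.png",cv2.resize(S["image"][230:350,280:400],None,fx=5,fy=5,interpolation=cv2.INTER_CUBIC))
E
```

```text
t: 13.35
ee_pos: [0.5163, -0.0234, 0.0808]
orientation: [0.7, 0.714, 0.0, 0.0]
ft_force: [-0.5, -0.3, -1.9]
opening: 0.011
grasp_force: 107.5
(np.float64(342.85714285714283), np.float64(310.9761904761905), np.int64(84)) [ 0.51952848 -0.126936    0.0515    ] [ 0.51613986 -0.02333999  0.08044675]
```

View pics/e.png

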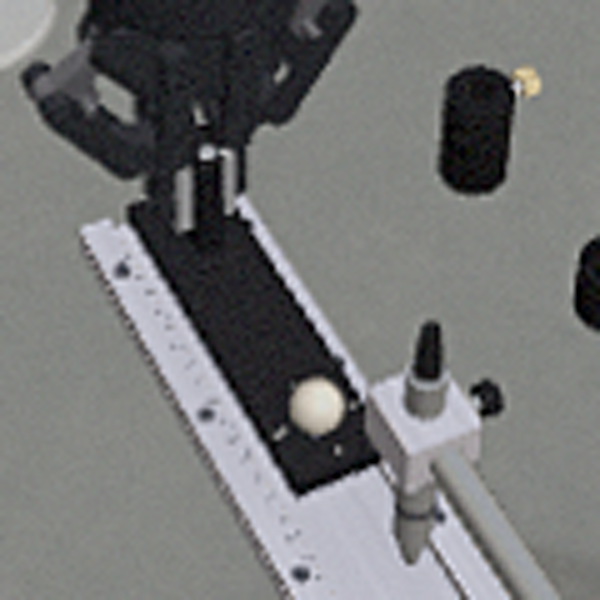

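The crop shows the tray lifted out of the channel and level, with the ball still seated at (317,405). I'll carry on lifting, move towards the robot, then go sideways.

```bash
python3 -m creep '[[[-1,0,0,-0.03,0],[-1,0,0,-0.08,0],[-1,0,0,-0.14,0],[-1,0,0,-0.21,0],[-1,0,0,-0.28,0],[-1,0,0,-0.35,0],[-1,0,0,-0.41,0],[-1,0,0,-0.45,0]]]'
python3 -m creep '[[[-1,0,-0.03,-0.03,0],[-1,0,-0.08,-0.08,0],[-1,0,-0.14,-0.13,0],[-1,0,-0.21,-0.18,0],[-1,0,-0.28,-0.21,0],[-1,0,-0.34,-0.213,0],[-1,0,-0.38,-0.213,0],[-1,0,-0.4,-0.213,0]]]'
python3 -m creep '[[[-1,0.03,0,0,0],[-1,0.08,0,0,0],[-1,0.15,0,0,0],[-1,0.23,0,0,0],[-1,0.31,0,0,0],[-1,0.39,0,0,0],[-1,0.47,0,0,0],[-1,0.55,0,0,0]]]'
python3 -m creep '[[[-1,0.08,0,0,0],[-1,0.16,0,0,0],[-1,0.24,0,0,0],[-1,0.32,0,0,0],[-1,0.40,0,0,0],[-1,0.48,0,0,0],[-1,0.56,0,0,0],[-1,0.64,0,0,0]]]'
python3 -m creep '[[[-1,0.08,0,0,0],[-1,0.16,0,0,0],[-1,0.24,0,0,0],[-1,0.32,0,0,0],[-1,0.40,0,0,0],[-1,0.46,0,0,0],[-1,0.5,0,0,0],[-1,0.5,0,0,0]]]'
```

```text
t: 14.07
ee_pos: [0.5166, -0.0234, 0.1492]
orientation: [0.7, 0.714, 0.001, 0.001]
ft_force: [-0.8, 0.6, -1.8]
opening: 0.0111
grasp_force: 107.5
t: 14.73
ee_pos: [0.4546, -0.0246, 0.1793]
orientation: [0.7, 0.714, -0.0, -0.0]
ft_force: [0.2, -0.6, -2.1]
opening: 0.0107
grasp_force: 107.5
t: 15.4
ee_pos: [0.4546, 0.0593, 0.1792]
orientation: [0.7, 0.715, -0.0, 0.0]
ft_force: [0.9, -0.7, -3.0]
opening: 0.0112
grasp_force: 107.5
t: 16.07
ee_pos: [0.4524, 0.1552, 0.1793]
orientation: [0.7, 0.714, -0.0, 0.0]
ft_force: [-0.4, 0.4, -0.4]
opening: 0.0102
grasp_force: 107.5
t: 16.73
ee_pos: [0.4507, 0.2303, 0.1794]
orientation: [0.699, 0.715, 0.0, -0.0]
ft_force: [0.9, -0.7, -1.6]
opening: 0.0105
grasp_force: 107.5
```

```bash
python3 -m creep '[[[-1,0.03,0,0,0],[-1,0.08,0,0,0],[-1,0.15,0,0,0],[-1,0.23,0,0,0],[-1,0.31,0,0,0],[-1,0.38,0,0,0],[-1,0.43,0,0,0],[-1,0.46,0,0,0]]]' >/dev/null
python3 -m creep '[[[-1,0.05,0,0,0],[-1,0.12,0.01,0,0],[-1,0.19,0.03,0,0],[-1,0.25,0.05,0,0],[-1,0.29,0.07,0,0],[-1,0.315,0.085,0,0],[-1,0.315,0.085,0,0],[-1,0.315,0.085,0,0]]]'
python3 - <<'E'
from h import *
S=get("scene");T=get("top")
a=cv2.resize(S["image"][135:235,240:340],None,fx=4,fy=4,interpolation=cv2.INTER_CUBIC)
b=cv2.resize(T["image"][180:280,160:260],None,fx=4,fy=4,interpolation=cv2.INTER_CUBIC)
cv2.imwrite("pics/f.png",np.hstack([a,b]))
def ballpx(d,box):
    l,t,r,b=box;I=d["image"][t:b,l:r].astype(int);m=(I[...,2]-I[...,0]>12)&(I.mean(2)>100)
    n,L,st,c=cv2.connectedComponentsWithStats(m.astype(np.uint8));
    return [(c[i]+[l,t],st[i,4]) for i in range(1,n) if st[i,4]>20]
for n,d in(("S",S),("T",T)):
    for c,A in ballpx(d,(180,140,340,280)):print(n,c,A,world(d,*c,z=.150))
E
```

```text
t: 18.07
ee_pos: [0.4613, 0.3449, 0.1793]
orientation: [0.7, 0.714, -0.0, 0.0]
ft_force: [-0.3, 0.2, -1.3]
opening: 0.011
grasp_force: 107.5
S [224.02777358 203.78520755] 6625 [0.38662214 0.14423365 0.15      ]
S [246.52631579 167.68421053] 57 [0.46491184 0.24279204 0.15      ]
S [320.         176.35714286] 28 [0.59736532 0.14450967 0.15      ]
S [309.08333333 180.91666667] 36 [0.57003423 0.13977726 0.15      ]
S [230.83333333 216.61111111] 36 [0.38823502 0.10088343 0.15      ]
T [186.59693878 194.89795918] 196 [0.63343143 0.2888276  0.15      ]
T [326.11111111 187.22222222] 27 [ 0.65702524 -0.00426783  0.15      ]
T [204.5625 276.125 ] 48 [0.46373885 0.24290175 0.15      ]
```

View pics/f.png

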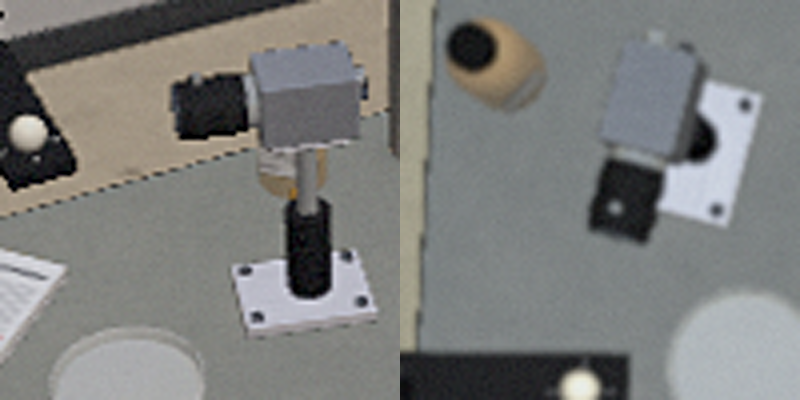

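The left crop shows the ball seated at (29,132), level with the lens. The right crop shows it at (580,385), in front of the lens. I'll nudge it about 1.4 mm and check that the tray is level.

```bash
python3 -m creep '[[[-1,0.004,0,0,0],[-1,0.009,-0.002,-0.002,0],[-1,0.009,-0.002,-0.002,0],[-1,0.009,-0.002,-0.002,0],[-1,0.009,-0.002,-0.002,0],[-1,0.009,-0.002,-0.002,0],[-1,0.009,-0.002,-0.002,0],[-1,0.009,-0.002,-0.002,0]]]'
python3 - <<'E'
from h import *
for n in("S","T"):
    d=get("scene" if n=="S" else "top");W=cloud(d);g=d["image"].mean(2);x,y,z=W[...,0],W[...,1],W[...,2]
    r=(x>.43)&(x<.5)&(y>.2)&(y<.42)
    p=W[r&(z>.12)&(z<.155)&(g<60)]
    c,*_=np.linalg.lstsq(np.c_[p[:,:2]-[.464,.244],np.ones(len(p))],p[:,2],rcond=None)
    b=W[r&(z>.145)&(z<.175)&(g>110)]
    print(n,len(p),"plate slope x,y,z",c.round(4),"ball",len(b),b.max(0),b.mean(0))
s=robot.observe();print(np.abs(s["joint_vel"]).max(),s["t"],s["ee_pos"])
E
```

```text
t: 18.83
ee_pos: [0.4608, 0.3466, 0.1798]
orientation: [0.7, 0.714, -0.0, 0.0]
ft_force: [-0.8, 0.1, -1.5]
opening: 0.011
grasp_force: 107.5
S 610 plate slope x,y,z [0.0364 0.0216 0.1413] ball 84 [0.48275801 0.33875423 0.17359941] [0.46350722 0.26334768 0.1576605 ]
T 872 plate slope x,y,z [0.0012 0.0101 0.1421] ball 73 [0.47014307 0.35259705 0.16399771] [0.45899602 0.24918358 0.15584506]
0.0019058970311547942 18.9333 [0.46082763 0.34656821 0.17977872]
```

```bash
python3 -m creep '[[[-1,0,0,0,0],[-1,0,0,0,0],[-1,0,0,0,0],[-1,0,0,0,0],[-1,0,0,0,0],[-1,0,0,0,0],[-1,0,0,0,0],[-1,0,0,0,0]]]'
python3 -c "from rig import robot;print(robot.finish_job())"
```

```text
t: 19.6
ee_pos: [0.4608, 0.3466, 0.1798]
orientation: [0.7, 0.714, 0.0, 0.0]
ft_force: [-0.2, -0.1, -1.4]
opening: 0.0109
grasp_force: 107.5
the job is handed in; nothing more can be done
None
```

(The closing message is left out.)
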